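# Mute a studio microphone and twist off its head

## Robot

A 6-joint arm with a two-finger parallel gripper is mounted at the origin on the work surface. World frame = base frame: x ahead of the robot, y to its left, z up, the work surface at z = 0. Lengths are in mm, angles in rad, forces in N, time in s.
With the tool pointing down it reaches from about 350 to 975 mm from the base axis. Payload 7.1 kg.
Tool frame: the origin (TCP) lies on the front face of the gripper's body, between the roots of the fingers; the fingertips stand 80 mm ahead of it and the grasp point (between the pads) lies 61 mm ahead of it (env.tips_ahead is the distance from the TCP to the fingertips, in mm); z points along the fingers, y is the line along which they close (so a half turn about z gives the same grasp; the last joint's range is limited). The gripper opens to 88 mm and grips with 3 to 60 N. Pads are 20 mm wide; open, the fingers measure 115 mm over their backs; the gripper's body (75 mm by 178 mm) begins 61 mm behind the grasp point.
Start: joints at [1.31, 0.423, 1.63, -0, 1.089, -0.019], TCP at [149.625, 606.809, 302.675] pointing down, gripper open.
Joint ranges: [-3, 3], [-0.9, 2.11], [0.09, 2.58], [-1.31, 4.45], [0.11, 2.69], [-2.54, 2.54]. Speed limits (rad/s): [2.39, 2.39, 3.01, 3.14, 3.14, 3.14].

## Interface

Orientations are given as a unit quaternion [x, y, z, w].
In Python, from station import env, eyes, eoat, ticket gives the robot as it stands (env), with the cameras (eyes), the gripper (eoat) and the job (ticket). Calls block until the motion is done:
- env.reach(position, orientation): joint-space move of the TCP to a pose.
- env.move_l(position, rot=None, rate=150, f_stop=None): straight line of the TCP; rot=None keeps the orientation; rate is the mean speed in mm/s. With f_stop (N) it stops when the force on the tool has changed by that much, and returns True; else False.
- env.move_joints(angles): joint-space move.
- eoat.set_gripper(opening): finger opening in mm; the grip force is fixed at half the most; returns when the fingers have stopped.
- env.hold(seconds).
- env.ik(position, orientation): joint angles nearest the present ones, or None.
- env.read_state(): the state.
- eyes.camera(name): name is "scene" or "top" or "wrist"; returns the picture (384x512x3 uint8, blue, green, red); there is no depth.
- eyes.camera_params(name): a dict with "fx", "fy", "cx", "cy" (pixels), "pose" (4x4, takes a point from camera to world coordinates); the wrist camera has in their place "tool_from_camera" (4x4, takes a point from camera to tool coordinates, whose origin is the TCP and whose axes are the flange's). Camera axes: x right, y up, looking along -z (the intrinsics and any distortion apply to the point x, -y, -z); pixel columns grow to the right and rows downward; lengths in mm; the calibration is good to about 2 mm. A picture is of the moment at which its call begins: read the wrist's pose just before it. camera_params takes no time and is no camera call.
A pose or a line that the arm cannot do raises env.IKError and nothing moves.
- ticket.sign_off(): hands the job in; it is judged then, once.
The state is a dict: "time_s": time; "qpos": joint angles; "dq": joint speeds; "tau": joint torques, N m; "tool_pos": TCP position; "orientation": TCP orientation; "force": force on the tool from outside, world axes, zero at the start; "wrist_torque": the same for the moment, N m; "width": finger opening in mm; "grip_force": force on a finger pad.
Only numpy, scipy, OpenCV 4.12 (cv2) and the standard library are available. Lean on these libraries where they do the work, as an engineer would, in place of code of your own. Each camera call takes 0.05 s, during which the arm holds its last target. There are 200 camera calls.

## Task

Mute the red microphone by pulling the red fader all the way down (to the robot's end of its slot). Then take the twist-lock head off the microphone with the red rings: nobody knows which way its lock undoes, so try one way and, if it stops short, the other, and lift the head straight out when it is free. Finish still holding the head in the gripper, still and upright, about 10 cm above its seat or higher and clear of everything else; leave the blue fader, the blue microphone and the other things on the table alone.

Things in the scene. Friction and masses are not known exactly. Their poses are not given: they have to be found in the camera images.
- mixer: Charcoal mixer, 220 x 180 x 45 mm, fixed to the table, wooden cheeks at its sides. Origin: centre of its underside. Its x axis points up the faders (away from the robot, turned by at most 0.3 rad), y to its left, z up. Two 80 mm fader slots along x, at y = +42 mm (red) and -42 mm (blue), their lower ends at x = -75 mm. Small black knobs stand 7 mm high at x = +48 and +85 mm, behind the faders.
- fader_red (a joint): Red fader, m: 0 = all the way down (end stop nearest the robot, muted), 0.08 = all the way up. Starts at 0.045 to 0.075. Stays where it is left; sliding it takes about 1.5 N.
- cap_red (a point): Centre of the top of the red fader's cap, 70 mm above the table. The cap is 24 mm along the slot, 14 mm across it (mixer's y) and stands 25 mm above the mixer's top; pinch it across the slot from above.
- fader_blue (a joint): Blue fader, same scale; must be left where it is.
- cap_blue (a point): Centre of the top of the blue fader's cap, same size as the red one, 84 mm beside it.
- mic_red: Champagne-coloured microphone with red rings, standing upright, fixed to the table, left or right of the mixer: foot disc 100 mm across and 14 mm high, slim stem, body 54 mm across from 56 to 120 mm above the table. Origin: centre of the foot's underside; z up.
- seat_red (a point): Centre of the flat seat on the red microphone, 120 mm above the table, where the head's rim rests. A brass neck 22 mm high and about 41 mm across stands on it, hidden inside the head; the head's two lugs are caught under it with 1.5 mm of upward play.
- head_red: Loose head of the red microphone: upright round grille cap, 54 mm across, 65 mm high, 0.10 to 0.18 kg, red ring round its lower rim, red dot on its closed top. Origin: centre of its lower rim, on the seat when seated; z up. Grip it from above round its upper 40 mm.
- top_red (a point): Centre of the red head's top, 65 mm above its rim. Turning the head about the vertical the right way (clockwise or anticlockwise, cannot be seen) frees it; lift it straight out at 60 to 95 degrees (1.05 to 1.65 rad) from its start. The wrong way it meets a hard stop after 8 to 30 degrees. It does not rise by itself and turns easily (under 0.25 N m).
- mic_blue: The same kind of microphone with blue rings, on the other side of the mixer; leave it alone. Origin as mic_red.
- head_blue: Head of the blue microphone, same size; leave it alone.
- bananas: Bunch of green bananas, about 200 mm long, 60 mm high, bystander. Origin: underside.
- mug: Blue mug, 80 mm across, 90 mm high, bystander. Origin: centre of its underside.
- mouse: Round black mouse, 62 mm across, 33 mm high, bystander. Origin: centre of its underside.
- pen: Black pen, 130 x 9 x 9 mm, bystander. Origin: centre of its underside.

How it is judged (in metres and radians):
On the way, in this order (a step that is already met when the one before it is completed fails the run):
1. the red fader is all the way down while the red head is still on its seat (value of joint fader_red below 0.006 m and z of head_red in the frame of mic_red below 0.13 m), for 0.2 s.
2. the red head is off its microphone and held up by the gripper (z of head_red in the frame of mic_red above 0.18 m and contact force between head_red and the fingers above 2 N), for 0.2 s.
At the end, for the whole second after the job is handed in: Red fader within 6 mm of its lower end; red head gripped (over 2 N), rim 60 mm or more above its seat, tilt under 0.25 rad, at rest, touching only the gripper; blue fader within 8 mm, blue head within 10 mm and other things within 30 mm of their starts (all of step 2 and value of joint fader_red below 0.006 m and angle between head_red's own z axis and vertical below 0.25 rad and linear speed of head_red below 0.02 m/s and contact force between head_red and mic_red below 0.1 N and contact force between head_red and mic_blue below 0.1 N and contact force between head_red and mixer below 0.1 N and contact force between head_red and head_blue below 0.1 N and contact force between head_red and bananas below 0.1 N and contact force between head_red and mug below 0.1 N and contact force between head_red and mouse below 0.1 N and contact force between head_red and pen below 0.1 N and distance of cap_blue from where it was at the start of the episode below 0.008 m and distance of head_blue from where it was at the start of the episode below 0.01 m and distance of each of bananas, mug, mouse, pen from where it was at the start of the episode below 0.03 m); the arm keeps its last pose, push and grip.
It fails at once if the blue fader is moved (distance of cap_blue from where it was at the start of the episode above 0.008 m).
It fails at once if the blue microphone's head is disturbed (distance of head_blue from where it was at the start of the episode above 0.01 m).
It fails at once if a bystander is knocked about (distance of any of bananas, mug, mouse, pen from where it was at the start of the episode above 0.03 m).
It also fails if it takes over 58 s, if anything falls off the work surface, if the arm or the gripper's body presses on something with over 40 N, if the wrist force passes 120 N, or if a joint passes its speed limit or range.

## Working session

There is one attempt and no reset: what is moved stays moved. The work goes in short steps, each a Python script; the robot and the scene stay as the last script left them, time stands still between calls to the robot, and variables do not carry over. Pictures are saved under pics/ and viewed, at most 10 in all, crops included, and the job is handed in when it is done.

```bash
mkdir -p pics; ls; python3 - <<'E'
from station import env, eyes, eoat, ticket
import cv2
for n in("scene","top"):
    cv2.imwrite(f"pics/{n}0.png",eyes.camera(n)); p=eyes.camera_params(n); print(n,p)
print(eyes.camera_params("wrist")); print(env.read_state())
E
```

```text
pics
station.py
scene {'fx': 397.2315446045466, 'fy': 397.2315446045466, 'cx': 256.4768023043302, 'cy': 192.35269854654516, 'pose': array([[-7.95583150e-01, -4.82288500e-01,  3.66667771e-01,
         1.04368310e+03],
       [ 6.05817686e-01, -6.27619263e-01,  4.88957045e-01,
         6.49415886e+02],
       [-5.69060320e-03,  6.11139807e-01,  7.91502213e-01,
         1.15762969e+03],
       [ 0.00000000e+00,  0.00000000e+00,  0.00000000e+00,
         1.00000000e+00]])}
top {'fx': 411.08970242425255, 'fy': 411.08970242425255, 'cx': 253.53624214321562, 'cy': 187.243986566473, 'pose': array([[ 2.61531311e-02,  9.91503299e-01, -1.27425360e-01,
         4.27514553e+02],
       [-9.99548710e-01,  2.40525687e-02, -1.79958466e-02,
        -1.35916417e+01],
       [-1.47780341e-02,  1.27838502e-01,  9.91684893e-01,
         1.42991338e+03],
       [ 0.00000000e+00,  0.00000000e+00,  0.00000000e+00,
         1.00000000e+00]])}
{'fx': 335.776151612826, 'fy': 335.776151612826, 'cx': 252.68243799063708, 'cy': 192.33587768520928, 'tool_from_camera': array([[-5.26764820e-06,  9.54502091e-01,  2.982
[... 283 characters left out ...]
00e+00]])}
{'time_s': 0.1, 'qpos': array([ 1.30997617e+00,  4.23795329e-01,  1.63061374e+00,  2.25314304e-05,
        1.08858331e+00, -1.89946406e-02]), 'dq': array([ 0.00064384,  0.00110839, -0.0008178 ,  0.00136674, -0.00048106,
       -0.00150115]), 'tau': array([ 5.33441726e-04, -5.45612097e+01, -2.74323481e+01,  6.46149111e-02,
        1.87499088e-02, -1.95877328e-05]), 'tool_pos': array([149.53829524, 606.44303395, 301.9599848 ]), 'orientation': array([ 1.20623513e-01,  9.92698080e-01, -6.91630408e-04, -1.07476438e-04]), 'force': array([-0.40221453, -0.6630966 ,  0.0208782 ]), 'wrist_torque': array([-0.0120485 , -0.0434963 , -0.02597932]), 'grip_force': 0.0, 'width': 87.81110704681278}
```

View pics/top0.png

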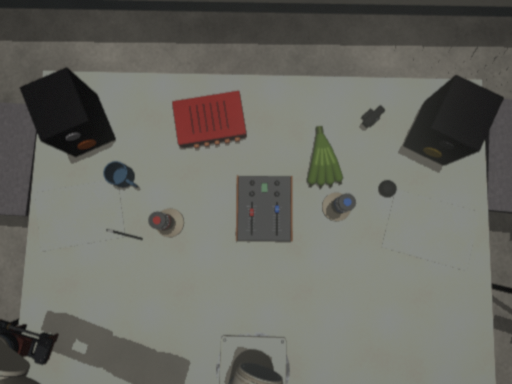

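View pics/scene0.png

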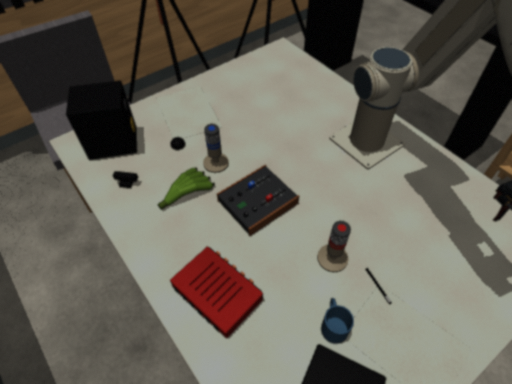

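The top view shows the red cap at about (251,212), the blue cap at (277,209) and the mixer centred at (264,209). The red mic's head is at (157,220) with its foot at (172,223). The mug is at (120,175) and the pen at (127,235). The scene view shows the same layout: red dot at (342,228), red cap at (269,198).

```bash
cat > h.py <<'E'
import numpy as np, cv2
from station import env, eyes, eoat, ticket
def ray(n,uv):
    p=eyes.camera_params(n); T=p["pose"] if "pose" in p else None
    if T is None:
        from scipy.spatial.transform import Rotation as R
        s=env.read_state(); W=np.eye(4); W[:3,:3]=R.from_quat(s["orientation"]).as_matrix(); W[:3,3]=s["tool_pos"]; T=W@p["tool_from_camera"]
    d=np.array([(uv[0]-p["cx"])/p["fx"],-(uv[1]-p["cy"])/p["fy"],-1])
    return T[:3,3],T[:3,:3]@d
def onplane(n,uv,z):
    o,d=ray(n,uv); return o+d*(z-o[2])/d[2]
def tri(a,ua,b,ub):
    o1,d1=ray(a,ua);o2,d2=ray(b,ub)
    A=np.stack([d1,-d2],1); t=np.linalg.lstsq(A,o2-o1,rcond=None)[0]
    p,q=o1+t[0]*d1,o2+t[1]*d2; return (p+q)/2,np.linalg.norm(p-q)
def blobs(img,kind,box,mina=4):
    x0,y0,x1,y1=box; c=img[y0:y1,x0:x1].astype(int); b,g,r=c[...,0],c[...,1],c[...,2]
    m=(r>g+40)&(r>b+40)&(r>1.8*g) if kind=="red" else (b>r+35)&(b>g+25) if kind=="blue" else (c.max(2)<95)
    n,l,s,ce=cv2.connectedComponentsWithStats(m.astype(np.uint8))
    return [(s[i,4],(ce[i]+[x0,y0]).round(2),s[i,:4]) for i in range(1,n) if s[i,4]>=mina],m
E
python3 - <<'E'
from h import *
t=cv2.imread("pics/top0.png"); s=cv2.imread("pics/scene0.png")
for nm,im,k,b in [("t capred",t,"red",(240,200,262,225)),("t mic",t,"red",(140,200,190,245)),("s cap",s,"red",(255,185,285,210)),("s mic",s,"red",(320,215,360,275)),("t capblue",t,"blue",(265,195,290,225)),("s capblue",s,"blue",(240,175,262,195))]:
    print(nm,[(int(a),c,w[2:]) for a,c,w in blobs(im,k,b)[0]])
# mixer outline
m=(t[165:255,225:305].max(2)<110).astype(np.uint8)
m=cv2.morphologyEx(m,cv2.MORPH_OPEN,np.ones((3,3)))
c=max(cv2.findContours(m,0,2)[0],key=cv2.contourArea)
q=cv2.boxPoints(cv2.minAreaRect(c))+[225,165]
print(q); P=np.array([onplane("top",u,45) for u in q]); print(P.round(1), np.linalg.norm(P-np.roll(P,-1,0),axis=1))
cv2.imwrite("pics/z0.png",np.hstack([cv2.resize(t[195:245,140:190],(400,400),interpolation=2),cv2.resize(t[170:250,225:305],(400,400),interpolation=2)]))
E
```

```text
t capred [(5, array([251.2, 209.6]), array([3, 2], dtype=int32)), (8, array([251.12, 213.88]), array([3, 3], dtype=int32))]
t mic [(40, array([156.2 , 219.92]), array([7, 7], dtype=int32))]
s cap [(31, array([268.74, 196.52]), array([7, 6], dtype=int32))]
s mic [(56, array([341.32, 227.34]), array([9, 8], dtype=int32))]
t capblue [(26, array([276.5 , 208.77]), array([4, 7], dtype=int32))]
s capblue [(32, array([250.84, 183.44]), array([7, 8], dtype=int32))]
[[236. 176.]
 [291. 176.]
 [291. 242.]
 [236. 242.]]
[[ 642.7   72.4   45. ]
 [ 647.1 -115.    45. ]
 [ 424.4 -118.2   45. ]
 [ 419.6   65.3   45. ]] [187.38863563 222.74788793 183.57803565 223.18182062]
```

View pics/z0.png

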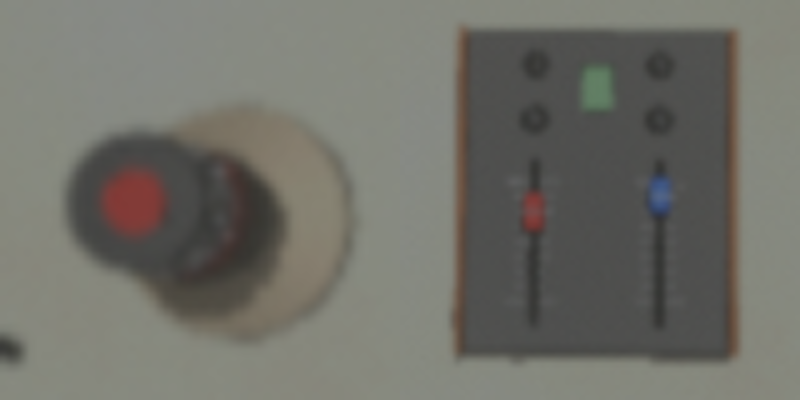

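The crop shows the red dot at (156.3,220), concentric with the head. The red cap is centred at about (251.3,212) and spans rows 208–216. The mixer is almost square to the robot.

```bash
python3 - <<'E'
from h import *
print("cap",tri("top",(251.2,212),"scene",(268.74,196.52)),onplane("top",(251.2,212),70),onplane("scene",(268.74,196.52),70))
print("head",tri("top",(156.2,219.92),"scene",(341.32,227.34)),onplane("top",(156.2,219.92),185),onplane("scene",(341.32,227.34),185))
print("blue",tri("top",(276.5,208.9),"scene",(250.84,183.44)))
print("foot",onplane("top",(140+245/8,195+222/8),14))
for u in [(251.3,233.5),(251.6,202.5),(276.4,233.5),(276.6,202)]: print("slot",onplane("top",u,45))
print("pen",onplane("top",(142,239),9),"mug",onplane("top",(119,175),90))
E
```

```text
cap (array([518.62496888,  17.34420946,  70.93624957]), np.float64(2.100782722107716)) [519.46551846  16.6575314   70.        ] [517.41490497  17.52987139  70.        ]
head (array([479.58057647, 301.00437804, 189.9650596 ]), np.float64(1.8160613297268242)) [480.41364806 301.58524486 185.        ] [475.97542581 299.81268555 185.        ]
blue (array([531.61084856, -66.60355486,  69.61636212]), np.float64(0.6781509505216541))
foot [479.2283778  294.46748654  14.        ]
slot [449.15393592  14.9422596   45.        ]
slot [553.31597924  16.72524625  45.        ]
slot [451.33089069 -69.02566086  45.        ]
slot [557.10626307 -67.68541252  45.        ]
pen [421.14403502 391.49494601   9.        ] mug [629.78458381 457.7872868   90.        ]
```

```bash
cat >> h.py <<'E'
def Q(th): return [np.cos(th/2),np.sin(th/2),0,0]   # tool down, x axis at world angle th
E
python3 - <<'E'
from h import *
p=env.read_state()["tool_pos"]; p[2]=370
env.move_l(p,rate=250)
for th in (0.02,np.pi+.02): print(th,env.ik([518,17,330],Q(th)))
for th in np.arange(0,6.28,.52): 
    j=env.ik([479,300,320],Q(th)); print(round(th,2),None if j is None else j.round(2))
j=[env.ik([460,290,340],Q(np.pi))]
env.reach([479,300,340],Q(2.36)); env.hold(.2)
s=env.read_state(); im=eyes.camera("wrist"); cv2.imwrite("pics/w_head.png",im)
c=[(int(a),c,w) for a,c,w in blobs(im,"red",(0,0,512,384),30)[0]]; print(s["time_s"],s["tool_pos"],c)
for a,u,w in c: print(onplane("wrist",u,185))
E
```

```text
0.02 [ 9.84412868e-03  2.32782059e-01  1.83848345e+00 -4.44089210e-16
  1.07032715e+00  1.56064046e+00]
3.161592653589793 [ 9.84412868e-03  2.32782059e-01  1.83848345e+00 -4.44089210e-16
  1.07032715e+00 -1.58095220e+00]
0.0 [ 0.54  0.32  1.75 -0.    1.08  2.11]
0.52 [ 0.54  0.32  1.75 -0.    1.08  1.59]
1.04 [ 0.54  0.32  1.75 -0.    1.08  1.07]
1.56 [ 0.54  0.32  1.75 -0.    1.08  0.55]
2.08 [ 0.54  0.32  1.75 -0.    1.08  0.03]
2.6 [ 0.54  0.32  1.75 -0.    1.08 -0.49]
3.12 [ 0.54  0.32  1.75 -0.    1.08 -1.01]
3.64 [ 0.54  0.32  1.75 -0.    1.08 -1.53]
4.16 [ 0.54  0.32  1.75 -0.    1.08 -2.05]
4.68 None
5.2 None
5.72 None
6.24 [ 0.54  0.32  1.75 -0.    1.08  2.15]
2.3667 [478.61530425 300.77388485 340.04294692] [(751, array([254.11, 202.73]), array([239, 188,  32,  30], dtype=int32)), (1531, array([357.88, 370.34]), array([320, 353,  71,  31], dtype=int32))]
[479.28905289 302.92945253 185.        ]
[656.03655909 257.80420061 185.        ]
```

View pics/w_head.png

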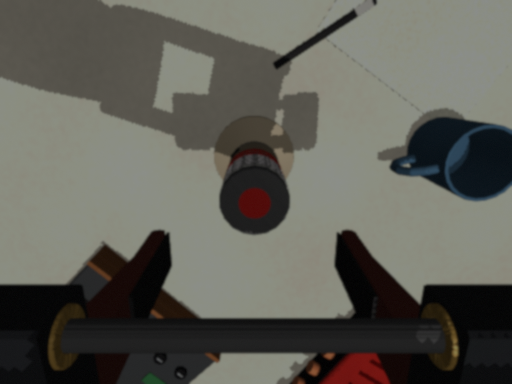

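The wrist view shows the red dot at (254,203), which puts the head axis at about (479.5,302) and agrees with the top view. Next is the cap.

```bash
python3 - <<'E'
from h import *
env.reach([518,17,270],Q(np.pi+.02)); eoat.set_gripper(40); env.hold(.15)
im=eyes.camera("wrist"); cv2.imwrite("pics/w_cap.png",im)
print(env.read_state()["time_s"],env.read_state()["tool_pos"])
for k in("red","blue"):
    for a,u,w in blobs(im,k,(0,0,512,384),60)[0]: print(k,a,u,w,onplane("wrist",u,70))
E
```

```text
4.7 [517.99914277  16.96515271 269.99199192]
red 238 [252.47 177.01] [245 169  16  17] [509.78271293  18.08810799  70.        ]
red 152 [252.43 193.66] [245 189  16  11] [524.94212611  18.35185597  70.        ]
red 116 [469.22 378.86] [462 369  15  15] [727.11388092 253.21921446  70.        ]
blue 533 [160.03 195.9 ] [149 181  22  31] [528.65758499 -63.23510961  70.        ]
```

View pics/w_cap.png

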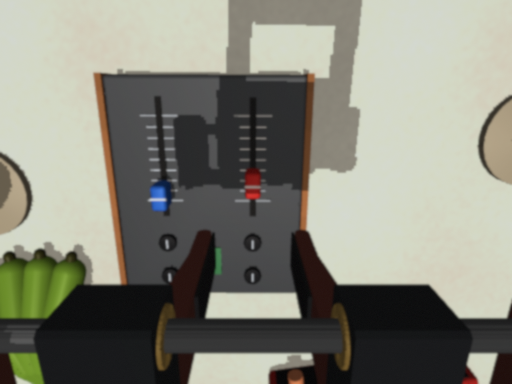

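The wrist view shows the red cap straddled by the fingers at (252,183), which gives about (517.5,18). The slot runs straight along column 252.

```bash
python3 - <<'E'
from h import *
print(env.move_l([517.5,18,131],rate=120,f_stop=12))
eoat.set_gripper(5); s=env.read_state(); print(s["width"],s["grip_force"],s["force"])
p=s["tool_pos"]; print(env.move_l([p[0]-85,p[1]-85*.02,p[2]],rate=50,f_stop=12))
s=env.read_state(); print(s["time_s"],s["tool_pos"],s["force"],s["width"])
E
```

```text
False
13.590415614283941 29.995062947273254 [-0.45443147 -8.19473391  2.34571534]
True
7.6833 [458.1595466   15.71971788 131.38974688] [ 2.26434063 -1.34699294 -2.43447865] 13.715981150494542
```

The stop came after 59 mm, as expected. I'll release, lift and check.

```bash
python3 - <<'E'
from h import *
eoat.set_gripper(40); p=env.read_state()["tool_pos"]
env.move_l([p[0],p[1],270],rate=200); eoat.set_gripper(87)
env.reach([479.5,302,340],Q(2.1)); env.hold(.1)
t=eyes.camera("top"); 
for k,b in (("red",(240,195,262,245)),("blue",(265,195,290,245))):
    for a,u,w in blobs(t,k,b)[0]: print(k,a,u,onplane("top",u,70))
im=eyes.camera("wrist")
for a,u,w in blobs(im,"red",(150,100,350,280),100)[0]: print("head",a,u,onplane("wrist",u,185))
cv2.imwrite("pics/t1.png",cv2.resize(t[165:255,225:305],(480,540),interpolation=2))
print(env.read_state()["time_s"])
E
```

```text
red 6 [251.  227.5] [468.37634693  15.94290136  70.        ]
red 6 [251.17 231.83] [454.21096151  15.00145134  70.        ]
blue 28 [276.5 208.5] [533.16274822 -66.78835408  70.        ]
head 757 [252.62 202.4 ] [479.28370836 303.0515021  185.        ]
11.6167
```

View pics/t1.png

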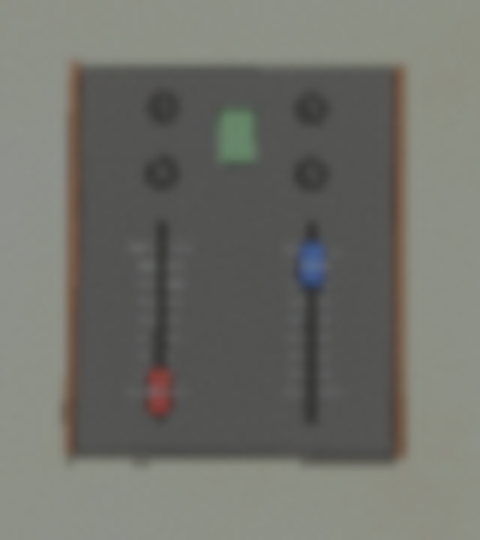

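The picture shows the red cap at the lower end of its slot, at (159,392) in the crop, and the blue cap unmoved. Now I'll grip the head and turn it, watching the torque.

```bash
cat >> h.py <<'E'
def turn(deg,step=5,lim=0.4):
    """turn joint 6 in steps; stop when the torque about z has changed by lim"""
    s=env.read_state(); q0=s["qpos"].copy(); t0=s["wrist_torque"][2]; log=[]
    for a in np.arange(step,abs(deg)+.1,step):
        q=q0.copy(); q[5]+=np.radians(a)*np.sign(deg); env.move_joints(q)
        s=env.read_state(); dt=s["wrist_torque"][2]-t0; log.append((int(a),round(float(dt),2)))
        if abs(dt)>lim: break
    print(log,s["time_s"],s["force"].round(1),s["width"]); return a
E
python3 - <<'E'
from h import *
print(env.move_l([479.5,302.5,226],rate=120,f_stop=10))
eoat.set_gripper(45); s=env.read_state(); print(s["width"],s["grip_force"],s["force"],s["wrist_torque"],s["tool_pos"],s["time_s"])
turn(75)
E
```

```text
False
53.02901553793342 30.000592230353504 [-1.03853099 -0.0355697   1.74047469] [-0.09235607  0.08942023  0.02600357] [479.48975241 302.52341103 226.14689913] 13.35
[(5, -0.0), (10, -0.04), (15, -0.05), (20, -0.01), (25, -0.05), (30, 0.02), (35, -0.06), (40, -0.05), (45, -0.05), (50, 0.01), (55, -0.01), (60, -0.07), (65, -0.05), (70, -0.06), (75, -0.07)] 17.1 [ 0.3 -0.3 -0.2] 52.72634683060014
```

It turned 75° with no stop, so I'll lift gently.

```bash
python3 - <<'E'
from h import *
p=env.read_state()["tool_pos"]
st=env.move_l([*p[:2],p[2]+8],rate=25,f_stop=8); s=env.read_state(); print(st,s["tool_pos"],s["force"],s["width"])
if not st:
    st=env.move_l([*p[:2],p[2]+125],rate=60,f_stop=10); env.hold(.5); s=env.read_state(); print(st,s["tool_pos"],s["force"],s["width"],s["grip_force"],s["time_s"])
    a=eyes.camera("scene"); b=eyes.camera("top"); cv2.imwrite("pics/f.png",np.hstack([cv2.resize(a[130:290,270:430],(400,400)),cv2.resize(b[150:280,110:240],(400,400))]))
E
```

```text
False [479.46304242 302.4824228  234.29470255] [ 0.01001599 -0.60721593 -1.18916952] 52.99592025384326
False [479.44583483 302.48622861 351.15947306] [ 0.47053127 -1.08539357 -1.31504086] 52.764517960815 29.99777063902002 20.1667
```

View pics/f.png

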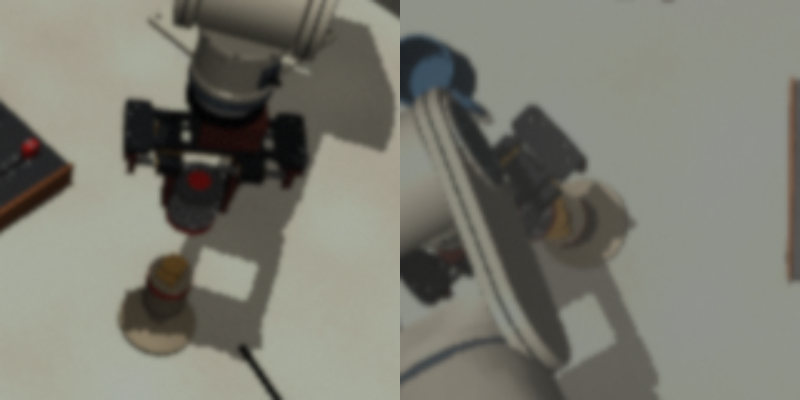

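The scene crop shows the head held upright at (195,200), well above the bare brass neck at (172,268), and touching nothing but the gripper. It is 125 mm up and the grip reads 30 N.

```bash
python3 -c "
from station import env, eyes, eoat, ticket
env.hold(.3); print(ticket.sign_off())"
```

```text
the job is handed in; nothing more can be done
None
```

I pulled the red fader down to its end stop, then turned the red head 75° in the first direction I tried (it came free with no stop) and lifted it out; I handed the job in with it held upright and still about 125 mm above its seat, and the judge's verdict was not shown.

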